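# Stack the loose stamp tray on the filled one

### The arm

A 7-joint arm with a two-finger parallel gripper is mounted at the origin on the work surface; the furniture and walls round the work are solid. World frame = base frame: x ahead of the robot, y to its left, z up, the work surface at z = 0. Lengths are in m, angles in rad, forces in N, time in s.
With the tool pointing down it reaches from about 0.4 to 0.85 m from the base axis. Payload 10.4 kg.
Tool frame: the origin (TCP) lies between the finger pads; the fingertips stand 11 mm ahead of it and the grasp point (between the pads) lies 8 mm behind it (tip_reach is the distance from the TCP to the fingertips, in m); z points along the fingers, y is the line along which they close (so a half turn about z gives the same grasp; the last joint's range is limited). The gripper opens to 85 mm and grips with 20 to 120 N. Pads are 22 mm wide; open, the fingers measure 114 mm over their backs; the gripper's body (76 mm by 85 mm) begins 54 mm behind the grasp point. The pads swing forward as they close: fully open they stand 13 mm farther back than shut.
Start: joints at [1.317, 0.332, -0.065, 1.46, 0.022, 1.35, -0.088], TCP at [0.143, -0.608, 0.242] pointing down, gripper open.
Joint ranges: [-2.6, 2.6], [-0.5, 2.12], [-1.47, 1.34], [0.16, 2.42], [-1.27, 4.41], [0.06, 2.06], [-2.6, 2.6]. Speed limits (rad/s): [2.22, 2.22, 2.79, 2.79, 3.14, 3.14, 3.14].

### API

Orientations are given as a unit quaternion [x, y, z, w].
In Python, from workcell import * gives the robot as it stands.
- The arm moves only by the shell command python3 -m inch 'ROWS' [OPENING] [FORCE]. ROWS is JSON, a list of rows, each an object with "slide": the shift along the world's x, y, z in m, a list of three; "yaw": the turn about the world's z in rad. A call has 1 to 20 rows; each row is the pose to reach, as a shift and turn from the pose commanded when the call began; what a row does not reach only later rows make up. A row lasts 1/12 s, in which the tool goes at most 41.7 mm and 7.16 degrees, less where a joint would pass 70% of its speed; a pose out of reach is approached as far as the arm can. A call with a gripper value outside its range is refused whole. OPENING is the closure in counts, from 0 (fully open) to 255 (shut), set as the call begins (- or left out, the last holds). The fingers move at their own pace and stop on an object; FORCE is the grip in N (left out, the last holds). Time passes only in rows, so rows that repeat a pose let the fingers close. It gives the time, the measured TCP pose, the force, the opening and the grip force at its end, in the units of the state.
- get_obs(): the state, without advancing time (a new reading comes with each control period).
- camera(name): name is "side" or "top"; returns a dict with "frame" (384x512x3 uint8, red, green, blue), "fx", "fy", "cx", "cy" (pixels), "extrinsics" (4x4, takes a point from world to camera coordinates). Camera axes: x right, y down, z forward; pixel columns grow to the right and rows downward; lengths in m; the calibration is good to about 2 mm. A picture is of the moment at which its call begins. There is no depth.
- hand_in(): hands the job in; it is judged then, once.
The state is a dict: "clock": time; "joint_pos": joint angles; "joint_velocities": joint speeds; "tau": joint torques, N m; "position": TCP position; "ee_rot": TCP orientation; "ft_force": force on the tool from outside, world axes, zero at the start; "torque": the same for the moment, N m; "grip_width": opening from 0.0 (shut) to 1.0 (fully open); "grasp_force": force on a finger pad.
Only numpy, scipy, OpenCV 4.12 (cv2) and the standard library are available. Lean on these libraries where they do the work, as an engineer would, in place of code of your own. Each camera call takes 0.05 s, during which the arm holds its last target. There are 200 camera calls.

### The job

Put the stamps away: take hold of the wooden tray by the pull tab on its front, pull it right out of the low rack and let go of it, standing level on the table. Then take it by its cross handle, lift it and lower it gently, feeling for the sockets without pressing hard, onto the tray that holds the stamps, so that all four dowel lugs drop fully home into the corner sockets and the trays close up flush, one way round or the other. Leave the tray of stamps about where it stands, do not disturb the upright stamp, the tape roll or the candle jar, and let go.

Things in the scene. Friction and masses are not known exactly. Their poses are not given: they have to be found in the camera images.
- tray_mid (a point): Centre of the loose pale wood tray, 140 x 90 mm, 38 mm high over its lugs (62 with the handle), 0.2 to 0.4 kg; it starts in the rack. The point is on its middle axis, 24 mm above the lug tips, on which it stands; x along its length (pull tab at the -x end, 30 mm beyond the front wall), y across, z up. Inner floor 14 mm above the lug tips.
- pull_tab (a point): Middle of the pull tab, an upright wooden fin in front of the tray's front wall, outside the rack: 12 mm thick along the tray's y, 30 mm long along its x, 24 mm high (14 to 38 mm above the lug tips). The point is 26 mm above the lug tips, 87 mm from tray_mid towards -x. Axes as the tray's.
- lug (a point): Tip of one of the tray's four round dowel lugs: 12 mm across, 9 mm long below the tray's underside, a 1 mm bevel at the tip. They stand at x = +-57, y = +-32 mm from the tray's centre; this one at x = -57, y = +32.
- tray: The whole upper tray; origin on its middle axis at the height of the lug tips, axes as tray_mid.
- tray_handle: The tray's cross handle, fixed to it; its origin is on the tray's middle axis at the height of the lug tips, axes as the tray's.
- handle_mid (a point): Middle of the cross handle's bar: a level bar along the tray's y across its middle, 10 mm thick along the tray's x, 14 mm high, 74 mm long between two posts on the side walls. 55 mm above the lug tips, 31 mm above tray_mid. Under the rack's roof at the start.
- rack: Low plywood rack, fixed, 100 mm deep (its x), 124 wide, 79 high, no floor: the tray stands on the table in it. Origin under its centre, at table height. Opening on its -x side, 106 mm wide, 70 high; the tray sticks out about 53 mm, its tab 30 more. The tray is clear once its centre is at x below -120 mm in the rack's axes. A flat ink pad 12 mm thick lies on the roof.
- base_top (a point): On the middle axis of the lower tray, which holds two stamps: a pale box 156 x 92 mm, loose on the table, 0.85 kg, with a darker frame on it, 45 mm high in all; x along its length, y across, z up. The point is over the box's middle, level with the frame's top. When the upper tray is home its underside rests on the frame: lug tips 9 mm below, tray_mid 15 mm, handle_mid 46 mm above this height.
- base_tray: The same lower tray's box; origin under its centre, at table height. The frame on it, 140 x 90 mm, has an upright blind round socket in each 26 mm square corner: 13.5 mm wide, 11 deep, at x = +-57, y = +-32 mm from the frame's centre. It was glued on by hand: square and centred across, but up to 7 mm off towards either end along the box's x; how far is not measured and must be felt or seen.
- stamp_upright: Turned beech stamp with a knob handle, 31 x 37 x 74 mm high; origin under its centre. Bystander.
- tape_roll: Roll of brown paper tape standing on end, 69 mm across, 50 mm high; origin under its centre. Bystander.
- jar: Black-lidded candle jar, 60 mm across, 66 mm high; origin under its centre. Bystander.
Not all that is in view belongs to the job. What is shaped like the rack but yellow is not meant.

How it is judged:
By the outcome, as a careful person would: the job done as asked, in the order asked, and still so for the second after the job is handed in, with the robot touching nothing.
It also fails if it takes over 72 s, if anything falls off the work surface, if the arm or the gripper's body presses on something with over 40 N, if the wrist force passes 120 N, or if a joint passes its speed limit or range.

## Working session

There is one attempt and no reset: what is moved stays moved. The work goes in short steps, Python scripts to look and compute and a shell command to move; the robot and the scene stay as the last step left them, time stands still between calls to the robot, and variables do not carry over. Pictures are saved under pics/ and viewed, at most 10 in all, crops included, and the job is handed in when it is done.

```bash
mkdir -p pics; python3 - <<'E'
from workcell import *
import cv2,numpy as np
for n in("top","side"):
    c=camera(n);cv2.imwrite(f"pics/{n}0.png",c["frame"][:,:,::-1]);print(n,c["fx"],c["fy"],c["cx"],c["cy"],np.round(c["extrinsics"],4).tolist())
o=get_obs();print(o)
E
```

```text
top 370.53721797537304 370.53721797537304 259.1511418177243 188.2010203155603 [[-0.0275, -0.9995, 0.0135, 0.0704], [-0.9838, 0.0246, -0.1777, 0.4764], [0.1773, -0.0181, -0.984, 0.8419], [0.0, 0.0, 0.0, 1.0]]
side 395.47576593224824 395.47576593224824 252.80597737884477 186.69292389130553 [[0.534, 0.8454, -0.0101, -0.3329], [0.4502, -0.2944, -0.843, -0.1423], [-0.7157, 0.4456, -0.5378, 1.4077], [0.0, 0.0, 0.0, 1.0]]
{'clock': 0.1, 'joint_pos': array([ 1.31738172,  0.33285419, -0.0646923 ,  1.46083999,  0.02160484,
        1.34990355, -0.08850528]), 'joint_velocities': array([ 3.84117088e-04, -2.07789888e-03,  1.62745745e-03, -3.86482557e-03,
        7.44165426e-04,  1.85632074e-05, -1.12800371e-04]), 'tau': array([ 2.33006496e-03, -6.26747918e+01,  4.96603351e-02, -3.92426705e+01,
        1.63727067e-02,  7.03875470e-03,  3.80341305e-05]), 'position': array([ 0.14290117, -0.60811912,  0.24157532]), 'ee_rot': array([ 9.93347329e-01,  1.15154920e-01, -1.07560455e-04, -6.45871683e-04]), 'ft_force': array([-0.05686637,  0.01601393,  1.4350413 ]), 'torque': array([ 0.00892938, -0.00261852,  0.00075994]), 'grasp_force': 0.0, 'grip_width': 0.9994176469555179}
```

View pics/top0.png

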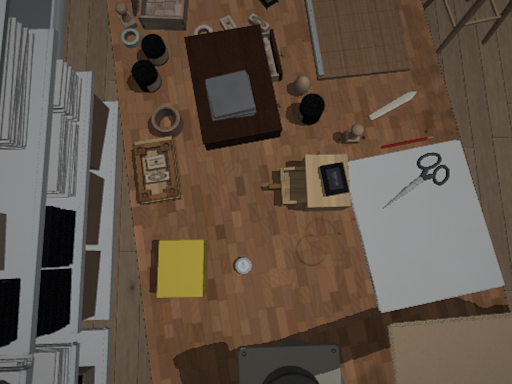

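View pics/side0.png

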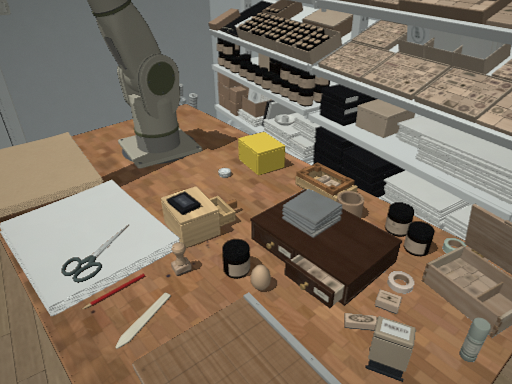

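Candidates seen in the top view: the wooden rack with the tray sticking out at (327,182), tab at about (267,186); the yellow rack (182,268) is a decoy; stamp box with frame at (157,170), against the distant wooden box (163,10) and the drawer (270,55), which are not meant. Bystanders are the tape roll (166,121), jar (311,108) and stamp (355,132). I choose the wooden rack and the frame box, and check them in a crop.

```bash
cat > h.py <<'E'
from workcell import *
import cv2,numpy as np
def proj(c,P):
    P=np.atleast_2d(P);E=np.array(c["extrinsics"]);q=P@E[:3,:3].T+E[:3,3]
    return np.c_[c["fx"]*q[:,0]/q[:,2]+c["cx"],c["fy"]*q[:,1]/q[:,2]+c["cy"]]
def unproj(c,uv,z):
    E=np.array(c["extrinsics"]);R,t=E[:3,:3],E[:3,3];o=-R.T@t
    d=R.T@np.array([(uv[0]-c["cx"])/c["fx"],(uv[1]-c["cy"])/c["fy"],1]);return o+d*(z-o[2])/d[2]
def crop(c,x0,y0,x1,y1,s,f):
    im=cv2.resize(c["frame"][y0:y1,x0:x1,::-1],None,fx=s,fy=s,interpolation=cv2.INTER_CUBIC)
    im=cv2.convertScaleAbs(im,alpha=1.5,beta=10);cv2.imwrite(f,im)
E
python3 - <<'E'
from h import *
c=camera("top")
a=c["frame"]
im=np.vstack([cv2.resize(a[130:210,125:190,::-1],None,fx=7,fy=7,interpolation=3)[:, :455]])
b=cv2.resize(a[145:220,255:360,::-1],None,fx=3.2,fy=7,interpolation=3)
b=cv2.resize(a[145:220,255:360,::-1],None,fx=3.2,fy=3.2,interpolation=3)
out=np.zeros((560,800,3),np.uint8);out[:560,:455]=im;out[:b.shape[0],460:460+b.shape[1]]=b
s=camera("side")["frame"][155:205,285:365,::-1];s=cv2.resize(s,None,fx=4.2,fy=4.2,interpolation=3);out[260:260+s.shape[0],460:460+s.shape[1]]=s
cv2.imwrite("pics/c1.png",cv2.convertScaleAbs(out,alpha=1.5,beta=10))
E
```

```text
(no output)
```

View pics/c1.png

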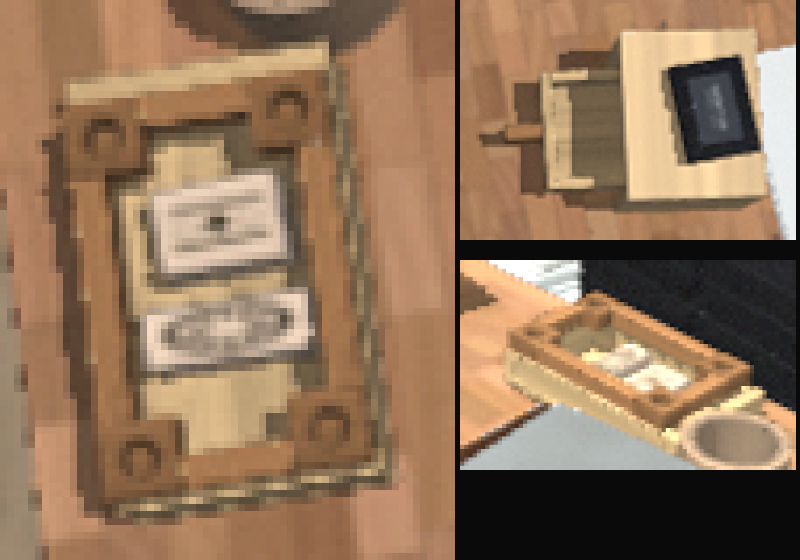

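The close crop confirms the wooden rack with the tray and its dark fin tab (crop (505–545,133)), and the frame's four socket holes at (101,140), (289,108), (147,462), (328,427).

```bash
python3 - <<'E'
from h import *
c=camera("top")
A=lambda x,y:((x+.5)/7-.5+125,(y+.5)/7-.5+130)
B=lambda x,y:((x-460+.5)/3.2-.5+255,(y+.5)/3.2-.5+145)
S=[unproj(c,A(*p),.045) for p in[(101,140),(289,108),(147,462),(328,427)]]
S=np.array(S);print("sock",S.round(4),"centre",S.mean(0).round(4))
d=lambda i,j:np.linalg.norm(S[i]-S[j]);print("dist 114:",d(0,2),d(1,3)," 64:",d(0,1),d(2,3))
v=(S[0]-S[2])+(S[1]-S[3]);w=(S[0]-S[1]+S[2]-S[3]);print("yaw",np.arctan2(v[1],v[0]),np.arctan2(-w[0],w[1]))
for n,p,z in[("tab tip",(505,133),.038),("tab root",(545,133),.038),("fw a",(545,72),.038),("fw b",(548,190),.038)]+[("roof",q,.079) for q in[(620,30),(755,28),(765,200),(628,202)]]:
    print(n,unproj(c,B(*p),z).round(4))
E
```

```text
sock [[0.5795 0.3452 0.045 ]
 [0.5894 0.2808 0.045 ]
 [0.4666 0.3264 0.045 ]
 [0.477  0.2657 0.045 ]] centre [0.5281 0.3045 0.045 ]
dist 114: 0.1144575369312504 0.1133999331977239  64: 0.0651370815754675 0.06153279088690295
yaw 0.14916617627309808 0.16180229288866443
tab tip [0.4831 0.0347 0.038 ]
tab root [0.4823 0.0047 0.038 ]
fw a [0.5293 0.0029 0.038 ]
fw b [0.4391 0.0041 0.038 ]
roof [ 0.5496 -0.0496  0.079 ]
roof [ 0.5487 -0.1482  0.079 ]
roof [ 0.4225 -0.1465  0.079 ]
roof [ 0.4236 -0.0491  0.079 ]
```

```bash
R1='{"slide":[0.34,0.25,0],"yaw":1.34}'; python3 -m inch '[{"slide":[0.34,0.25,0],"yaw":1.34},{"slide":[0.34,0.25,0],"yaw":1.34},{"slide":[0.34,0.25,0],"yaw":1.34},{"slide":[0.34,0.25,0],"yaw":1.34},{"slide":[0.34,0.25,0],"yaw":1.34},{"slide":[0.34,0.25,0],"yaw":1.34},{"slide":[0.34,0.25,0],"yaw":1.34},{"slide":[0.34,0.25,0],"yaw":1.34},{"slide":[0.34,0.25,0],"yaw":1.34},{"slide":[0.34,0.25,0],"yaw":1.34},{"slide":[0.34,0.25,0],"yaw":1.34},{"slide":[0.34,0.63,0],"yaw":1.34},{"slide":[0.34,0.63,0],"yaw":1.34},{"slide":[0.34,0.63,0],"yaw":1.34},{"slide":[0.34,0.63,0],"yaw":1.34},{"slide":[0.34,0.63,0],"yaw":1.34},{"slide":[0.34,0.63,0],"yaw":1.34},{"slide":[0.34,0.63,0],"yaw":1.34},{"slide":[0.34,0.63,0],"yaw":1.34},{"slide":[0.34,0.63,0],"yaw":1.34}]' 120
python3 -c "
from workcell import *;o=get_obs();print(o['joint_pos'].round(2),o['ee_rot'].round(4))"
```

```text
clock: 1.92
position: [0.4825, 0.0184, 0.2425]
ee_rot: [0.707, 0.707, -0.0, 0.0]
ft_force: [1.2, -0.6, 0.3]
grip_width: 0.531
grasp_force: 0.0
[ 0.6   0.07 -0.75  1.79  0.05  1.3  -0.16] [ 7.072e-01  7.070e-01 -0.000e+00  5.000e-04]
```

```bash
python3 -m inch '[{"slide":[0,0,-0.15]},{"slide":[0,0,-0.15]},{"slide":[0,0,-0.15]},{"slide":[0,0,-0.15]},{"slide":[0,0,-0.17]},{"slide":[0,0,-0.19]},{"slide":[0,0,-0.21]},{"slide":[0,0,-0.22]},{"slide":[0,0,-0.22]},{"slide":[0,0,-0.22]}]'
python3 - <<'E'
from h import *
crop(camera("top"),225,140,345,230,6,"pics/c2.png")
E
```

```text
invalid input
```

View pics/c2.png

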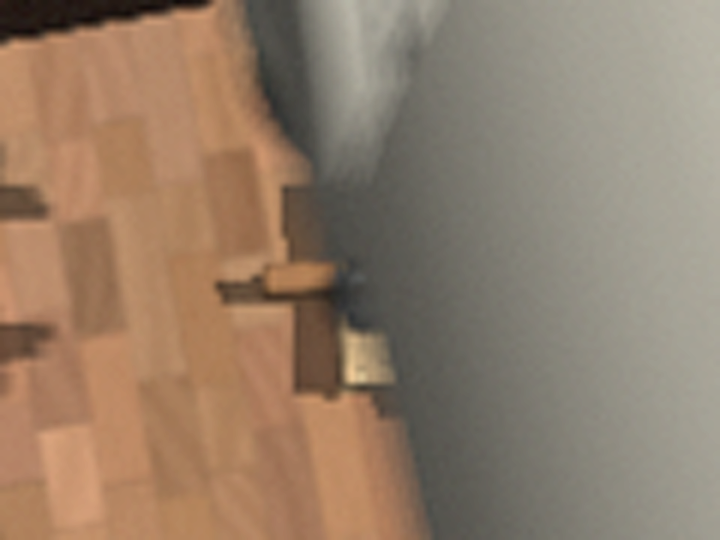

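The move was refused because each row needs a yaw. The picture shows the arm hiding most of the tray, with the tab untouched at crop (300,278).

```bash
python3 -m inch '[{"slide":[0,0,-0.15],"yaw":0},{"slide":[0,0,-0.15],"yaw":0},{"slide":[0,0,-0.15],"yaw":0},{"slide":[0,0,-0.15],"yaw":0},{"slide":[0,0,-0.17],"yaw":0},{"slide":[0,0,-0.19],"yaw":0},{"slide":[0,0,-0.21],"yaw":0},{"slide":[0,0,-0.22],"yaw":0},{"slide":[0,0,-0.22],"yaw":0},{"slide":[0,0,-0.22],"yaw":0}]'
python3 - <<'E'
from h import *
crop(camera("side"),150,150,290,250,5.5,"pics/c3.png")
E
```

```text
clock: 2.8
position: [0.483, 0.0167, 0.0226]
ee_rot: [0.707, 0.707, -0.0, -0.0]
ft_force: [-0.1, 0.4, 0.1]
grip_width: 0.529
grasp_force: 0.0
```

View pics/c3.png

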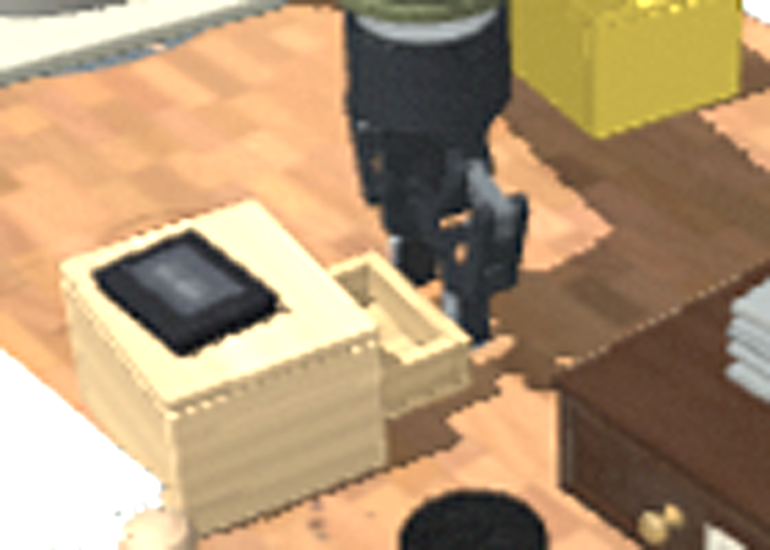

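The fingers straddle the tab in front of the tray, near crop (470,280), close to the front wall. I back off 5 mm and close.

```bash
python3 -m inch '[{"slide":[0,0.005,-0.003],"yaw":0},{"slide":[0,0.005,-0.003],"yaw":0}]'; python3 -m inch '[{"slide":[0,0,0],"yaw":0},{"slide":[0,0,0],"yaw":0},{"slide":[0,0,0],"yaw":0},{"slide":[0,0,0],"yaw":0},{"slide":[0,0,0],"yaw":0},{"slide":[0,0,0],"yaw":0},{"slide":[0,0,0],"yaw":0},{"slide":[0,0,0],"yaw":0},{"slide":[0,0,0],"yaw":0},{"slide":[0,0,0],"yaw":0}]' 255 30
```

```text
clock: 3.02
position: [0.4836, 0.0224, 0.02]
ee_rot: [0.707, 0.707, 0.001, 0.001]
ft_force: [0.8, 0.3, 1.0]
grip_width: 0.529
grasp_force: 0.0
clock: 3.85
position: [0.4835, 0.0215, 0.0198]
ee_rot: [0.707, 0.707, 0.0, 0.0]
ft_force: [0.3, -0.3, 5.5]
grip_width: 0.134
grasp_force: 30.5
```

```bash
python3 -m inch '[{"slide":[0,0.004,0],"yaw":0},{"slide":[0,0.01,0],"yaw":0},{"slide":[0,0.02,0],"yaw":0},{"slide":[0,0.03,0],"yaw":0},{"slide":[0,0.04,0],"yaw":0},{"slide":[0,0.05,0],"yaw":0},{"slide":[0,0.06,0],"yaw":0},{"slide":[0,0.07,0],"yaw":0},{"slide":[0,0.08,0],"yaw":0},{"slide":[0,0.09,0],"yaw":0},{"slide":[0,0.1,0],"yaw":0},{"slide":[0,0.11,0],"yaw":0},{"slide":[0,0.12,0],"yaw":0},{"slide":[0,0.13,0],"yaw":0},{"slide":[0,0.13,0],"yaw":0},{"slide":[0,0.13,0],"yaw":0}]'
python3 -m inch '[{"slide":[0,0,0],"yaw":0},{"slide":[0,0,0],"yaw":0},{"slide":[0,0,0],"yaw":0},{"slide":[0,0,0],"yaw":0},{"slide":[0,0,0],"yaw":0},{"slide":[0,0,0],"yaw":0}]' 120
```

```text
clock: 5.18
position: [0.4833, 0.153, 0.0198]
ee_rot: [0.707, 0.708, 0.001, -0.0]
ft_force: [0.5, 4.6, 5.5]
grip_width: 0.131
grasp_force: 30.4
clock: 5.68
position: [0.4829, 0.1513, 0.0192]
ee_rot: [0.707, 0.707, -0.0, -0.0]
ft_force: [-0.1, -0.9, -0.0]
grip_width: 0.533
grasp_force: 0.0
```

```bash
python3 -m inch '[{"slide":[0,0,0.06],"yaw":0},{"slide":[0,0,0.06],"yaw":0},{"slide":[-0.05,0.2,0.2],"yaw":-1.5708},{"slide":[-0.05,0.2,0.2],"yaw":-1.5708},{"slide":[-0.05,0.2,0.2],"yaw":-1.5708},{"slide":[-0.05,0.2,0.2],"yaw":-1.5708},{"slide":[-0.05,0.2,0.2],"yaw":-1.5708},{"slide":[-0.05,0.2,0.2],"yaw":-1.5708},{"slide":[-0.05,0.2,0.2],"yaw":-1.5708},{"slide":[-0.05,0.2,0.2],"yaw":-1.5708},{"slide":[-0.05,0.2,0.2],"yaw":-1.5708},{"slide":[-0.05,0.2,0.2],"yaw":-1.5708},{"slide":[-0.05,0.2,0.2],"yaw":-1.5708},{"slide":[-0.05,0.2,0.2],"yaw":-1.5708},{"slide":[-0.05,0.2,0.2],"yaw":-1.5708},{"slide":[-0.05,0.2,0.2],"yaw":-1.5708}]'
python3 - <<'E'
from h import *
print(get_obs()['joint_pos'].round(2))
crop(camera("top"),180,140,300,230,6,"pics/c4.png")
E
```

```text
clock: 7.02
position: [0.4329, 0.3515, 0.2193]
ee_rot: [1.0, -0.002, -0.0, 0.0]
ft_force: [1.1, -0.5, -0.7]
grip_width: 0.532
grasp_force: 0.0
[-0.2   0.26 -0.66  1.65  0.17  1.29 -2.46]
```

View pics/c4.png

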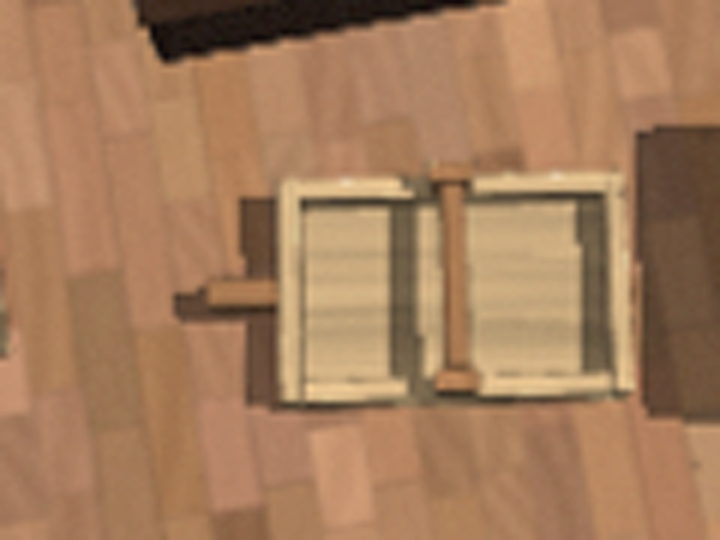

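The tray stands clear of the rack. Its rim corners are at crop (280,180), (622,173), (632,392), (285,403), and the handle bar runs from (453,175) to (457,380).

```bash
python3 - <<'E'
from h import *
c=camera("top")
A=lambda x,y:((x+.5)/6-.5+180,(y+.5)/6-.5+140)
K=np.array([unproj(c,A(*p),.038) for p in[(280,180),(622,173),(632,392),(285,403)]])
print(K.round(4),K.mean(0).round(4))
v=K[1]+K[2]-K[0]-K[3];print("yaw+90",np.arctan2(v[1],v[0])+np.pi/2)
w=K[0]+K[1]-K[2]-K[3];print(np.arctan2(w[1],w[0]))
H=np.array([unproj(c,A(*p),.062) for p in[(453,175),(457,380)]]);print(H.round(4),H.mean(0).round(4))
print(unproj(c,(166,121),.05),get_obs()['joint_pos'])
E
```

```text
[[ 0.5265  0.136   0.038 ]
 [ 0.526  -0.0019  0.038 ]
 [ 0.4369 -0.0024  0.038 ]
 [ 0.436   0.1351  0.038 ]] [0.4813 0.0667 0.038 ]
yaw+90 0.0014557257340439556
0.007829099573645424
[[0.5212 0.0665 0.062 ]
 [0.4401 0.067  0.062 ]] [0.4807 0.0668 0.062 ]
[0.64861261 0.28029504 0.05      ] [-0.19705778  0.26387324 -0.66269305  1.64627223  0.16793044  1.28957606
 -2.45770741]
```

```bash
python3 -m inch '[{"slide":[0.048,-0.284,-0.06],"yaw":0},{"slide":[0.048,-0.284,-0.06],"yaw":0},{"slide":[0.048,-0.284,-0.06],"yaw":0},{"slide":[0.048,-0.284,-0.06],"yaw":0},{"slide":[0.048,-0.284,-0.06],"yaw":0},{"slide":[0.048,-0.284,-0.06],"yaw":0},{"slide":[0.048,-0.284,-0.06],"yaw":0},{"slide":[0.048,-0.284,-0.06],"yaw":0},{"slide":[0.048,-0.284,-0.06],"yaw":0},{"slide":[0.048,-0.284,-0.09],"yaw":0},{"slide":[0.048,-0.284,-0.12],"yaw":0},{"slide":[0.048,-0.284,-0.14],"yaw":0},{"slide":[0.048,-0.284,-0.16],"yaw":0},{"slide":[0.048,-0.284,-0.172],"yaw":0},{"slide":[0.048,-0.284,-0.172],"yaw":0},{"slide":[0.048,-0.284,-0.172],"yaw":0},{"slide":[0.048,-0.284,-0.172],"yaw":0}]' 120
python3 -m inch '[{"slide":[0,0,0],"yaw":0},{"slide":[0,0,0],"yaw":0},{"slide":[0,0,0],"yaw":0},{"slide":[0,0,0],"yaw":0},{"slide":[0,0,0],"yaw":0},{"slide":[0,0,0],"yaw":0},{"slide":[0,0,0],"yaw":0},{"slide":[0,0,0],"yaw":0},{"slide":[0,0,0],"yaw":0},{"slide":[0,0,0],"yaw":0}]' 255 60
python3 -c "
from workcell import *;o=get_obs();print(o['joint_pos'].round(2),o['ee_rot'].round(4),o['position'])"
```

```text
clock: 8.53
position: [0.4818, 0.0682, 0.0486]
ee_rot: [1.0, 0.001, 0.001, -0.0]
ft_force: [-0.0, 0.7, -0.1]
grip_width: 0.532
grasp_force: 0.0
clock: 9.37
position: [0.4816, 0.0675, 0.0483]
ee_rot: [1.0, -0.0, 0.001, 0.0]
ft_force: [-1.4, -1.1, 6.3]
grip_width: 0.102
grasp_force: 58.6
[ 0.18  0.28 -0.46  2.    0.16  0.89 -1.93] [ 1.e+00 -0.e+00  7.e-04  1.e-04] [0.48160637 0.06754586 0.04826899]
```

```bash
python3 -m inch '[{"slide":[0,0,0.01],"yaw":0},{"slide":[0,0,0.03],"yaw":0},{"slide":[0,0,0.06],"yaw":0},{"slide":[0,0,0.1],"yaw":0},{"slide":[0.02,0.1,0.12],"yaw":0.5},{"slide":[0.02,0.1,0.12],"yaw":0.5},{"slide":[0.02,0.1,0.12],"yaw":0.5},{"slide":[0.02,0.1,0.12],"yaw":0.5},{"slide":[0.047,0.237,0.12],"yaw":1.723},{"slide":[0.047,0.237,0.12],"yaw":1.723},{"slide":[0.047,0.237,0.12],"yaw":1.723},{"slide":[0.047,0.237,0.12],"yaw":1.723},{"slide":[0.047,0.237,0.12],"yaw":1.723},{"slide":[0.047,0.237,0.12],"yaw":1.723},{"slide":[0.047,0.237,0.12],"yaw":1.723},{"slide":[0.047,0.237,0.12],"yaw":1.723},{"slide":[0.047,0.237,0.12],"yaw":1.723},{"slide":[0.047,0.237,0.12],"yaw":1.723},{"slide":[0.047,0.237,0.12],"yaw":1.723},{"slide":[0.047,0.237,0.12],"yaw":1.723}]'
python3 -m inch '[{"slide":[0,0,0],"yaw":0},{"slide":[0,0,0],"yaw":0},{"slide":[0,0,0],"yaw":0}]'
python3 - <<'E'
from h import *
o=get_obs();q=o['ee_rot'];print(o['position'],2*np.arctan2(q[1],q[0]),q.round(4),o['joint_pos'].round(2))
crop(camera("side"),260,120,400,225,5.5,"pics/c5.png")
E
```

```text
clock: 11.03
position: [0.5279, 0.3042, 0.1675]
ee_rot: [0.653, 0.758, -0.0, -0.0]
ft_force: [-0.1, -0.2, -3.4]
grip_width: 0.102
grasp_force: 59.1
clock: 11.28
position: [0.5279, 0.3045, 0.1674]
ee_rot: [0.652, 0.758, -0.0, 0.0]
ft_force: [0.4, 0.7, -3.5]
grip_width: 0.1
grasp_force: 59.1
[0.52793972 0.30453809 0.1674257 ] 1.721508901203437 [ 6.519e-01  7.583e-01 -0.000e+00  1.000e-04] [ 0.02  0.47 -0.81  1.57  0.35  1.26 -0.69]
```

View pics/c5.png

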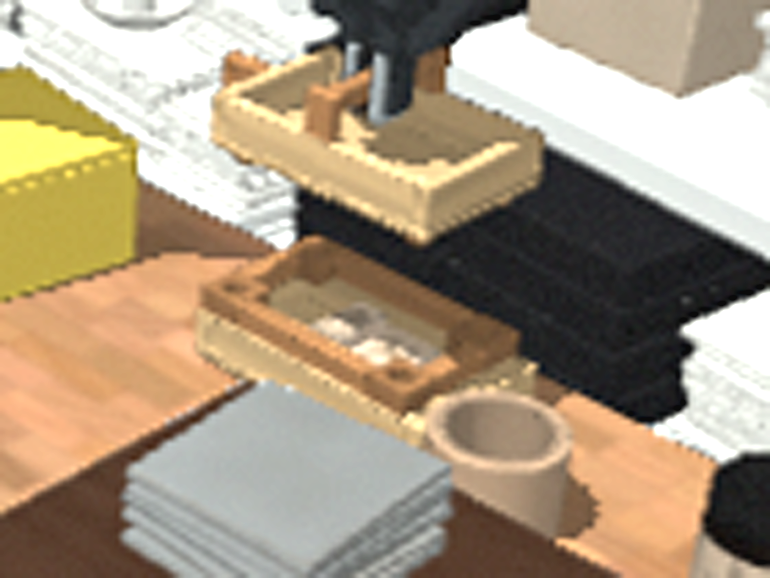

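The side view shows the tray held level above the frame. The two near sockets are at crop (232,288) and (400,372); I cross-check them against the top view.

```bash
python3 - <<'E'
from h import *
c=camera("side")
A=lambda x,y:((x+.5)/5.5-.5+260,(y+.5)/5.5-.5+120)
for p in[(232,288),(400,372)]:print(unproj(c,A(*p),.045).round(4))
o=get_obs();T=o['position'][:2];a=.152
ca,sa=np.cos(a),np.sin(a);z=.036+o['position'][2]-.0843
for x,y in[(70,-45),(-70,-45),(70,45)]:
    P=[T[0]+(ca*x-sa*y)/1e3,T[1]+(sa*x+ca*y)/1e3,z+.038]
    u=proj(c,P)[0];print("tray corner crop px",(u-[260,120]+.5)*5.5-.5)
E
```

```text
[0.4765 0.2632 0.045 ]
[0.5879 0.2818 0.045 ]
tray corner crop px [428.9888481  191.56184425]
tray corner crop px [209.68310893  95.26134672]
tray corner crop px [546.55495114 133.55004386]
```

```bash
python3 -m inch '[{"slide":[0,0,-0.03],"yaw":0.004},{"slide":[0,0,-0.05],"yaw":0.004},{"slide":[0,0,-0.06],"yaw":0.004},{"slide":[0,0,-0.067],"yaw":0.004},{"slide":[0,0,-0.07],"yaw":0.004},{"slide":[0,0,-0.072],"yaw":0.004},{"slide":[0,0,-0.074],"yaw":0.004},{"slide":[0,0,-0.075],"yaw":0.004},{"slide":[0,0,-0.076],"yaw":0.004},{"slide":[0,0,-0.076],"yaw":0.004},{"slide":[0,0,-0.076],"yaw":0.004}]'
python3 -c "
from workcell import *;o=get_obs();print(o['position'].round(5),o['torque'].round(3),o['ft_force'].round(2))"
```

```text
clock: 12.3
position: [0.5285, 0.305, 0.0932]
ee_rot: [0.65, 0.76, 0.001, 0.001]
ft_force: [-3.3, -3.2, 7.0]
grip_width: 0.101
grasp_force: 60.8
[0.52851 0.305   0.09322] [-0.59   0.724 -0.012] [-3.27 -3.2   7.03]
```

Contact came at lug-tip height on the frame top. The moment points to the near right lug, pushed towards -x,-y, so I feel that way.

```bash
python3 -m inch '[{"slide":[-0.0005,-0.0005,0],"yaw":0},{"slide":[-0.001,-0.001,0],"yaw":0},{"slide":[-0.001,-0.001,0],"yaw":0}]'
S="from workcell import *;o=get_obs();q=o['ee_rot'];import math;print(o['position'].round(5),o['torque'].round(3),o['ft_force'].round(2),2*math.atan2(q[1],q[0]))"; echo "$S">s.py; python3 s.py
```

```text
clock: 12.55
position: [0.5283, 0.3047, 0.0932]
ee_rot: [0.65, 0.76, 0.002, 0.001]
ft_force: [1.4, 1.4, 7.2]
grip_width: 0.103
grasp_force: 60.6
[0.52826 0.3047  0.0932 ] [ 0.38  -0.372 -0.009] [1.36 1.42 7.18] 1.7269348809433225
```

```bash
python3 - <<'E'
from h import *
o=get_obs();print(o['position'])
c=camera("side");crop(c,285,135,365,205,8,"pics/a.png")
t=camera("top");crop(t,130,130,200,205,8,"pics/b.png")
a=cv2.imread("pics/a.png");b=cv2.imread("pics/b.png")
a=cv2.resize(a,(440,385));b=cv2.resize(b,(355,380))
out=np.zeros((390,800,3),np.uint8);out[:385,:440]=a;out[:380,445:]=b;cv2.imwrite("pics/c6.png",out)
E
```

```text
[0.52825777 0.30470139 0.09319953]
```

View pics/c6.png

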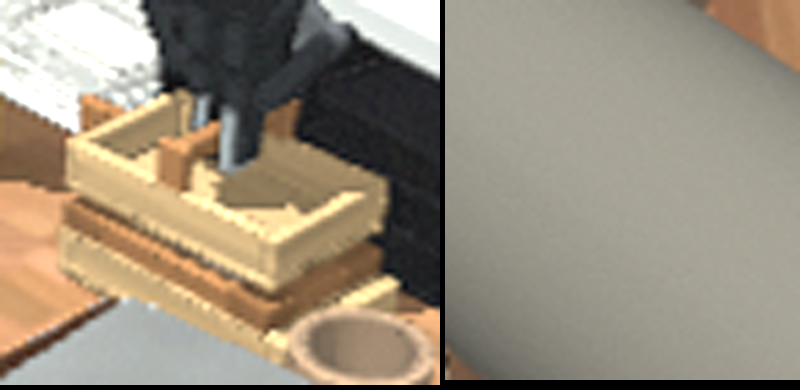

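The crop shows the tray sitting about 1–2 px to the right of the frame in the side view: tray corners (70,185), (275,285), (387,235) against frame (64,203), (263,300), (380,248). The tray has to go a few mm to -x,-y, so I hop there.

```bash
python3 -m inch '[{"slide":[0,0,0.005],"yaw":0},{"slide":[-0.001,-0.0015,0.005],"yaw":0},{"slide":[-0.001,-0.0015,0.003],"yaw":0},{"slide":[-0.001,-0.0015,0.001],"yaw":0},{"slide":[-0.001,-0.0015,0],"yaw":0},{"slide":[-0.001,-0.0015,0],"yaw":0}]' >/dev/null; python3 s.py
python3 -m inch '[{"slide":[0,0,0.005],"yaw":0},{"slide":[-0.002,0,0.005],"yaw":0},{"slide":[-0.002,0,0.003],"yaw":0},{"slide":[-0.002,0,0.001],"yaw":0},{"slide":[-0.002,0,0],"yaw":0},{"slide":[-0.002,0,0],"yaw":0}]' >/dev/null; python3 s.py
```

```text
[0.52591 0.30172 0.09309] [-1.563  1.797 -0.028] [-8.57 -7.65 21.4 ] 1.7267362910591775
[0.52376 0.30218 0.09309] [-1.546  2.011 -0.02 ] [-10.47  -6.56  23.73] 1.7271335481616739
```

```bash
python3 -m inch '[{"slide":[0.004,0.0025,0.005],"yaw":0},{"slide":[0.004,0.0025,0.005],"yaw":0},{"slide":[0.004,0.0025,0.005],"yaw":0},{"slide":[0.004,0.0025,0.005],"yaw":0}]' >/dev/null; python3 s.py
cat > ov.py <<'E'
from h import *
def ring(c,P,x0,y0,s,im,col):
    u=((proj(c,P)-[x0,y0]+.5)*s-.5);cv2.polylines(im,[np.round(u*8).astype(np.int32)],True,col,1,cv2.LINE_AA,3)
def W(P,cx,cy,a):
    P=np.array(P,float);R=np.array([[np.cos(a),-np.sin(a)],[np.sin(a),np.cos(a)]]);return np.c_[P[:,:2]@R.T+[cx,cy],P[:,2]]
def panel(c,fr,x0,y0,x1,y1,s,rings):
    im=cv2.convertScaleAbs(cv2.resize(fr[y0:y1,x0:x1],None,fx=s,fy=s,interpolation=3),alpha=1.5,beta=10)
    for P,col in rings:ring(c,P,x0,y0,s,im,col)
    return im
th=np.linspace(0,6.283,30)
def frame(cx,cy,a):
    r=[W([[.07*i,.045*j,.045] for i,j in((1,1),(1,-1),(-1,-1),(-1,1))],cx,cy,a)]
    for i in(1,-1):
        for j in(1,-1):r.append(W(np.c_[.057*i+.00675*np.cos(th),.032*j+.00675*np.sin(th),.045+0*th],cx,cy,a))
    return r
def tray(cx,cy,a,z):
    return [W([[.07*i,.045*j,z+h] for i,j in((1,1),(1,-1),(-1,-1),(-1,1))],cx,cy,a) for h in(.009,.038)]
E
python3 - <<'E'
from ov import *
o=get_obs();p=o['position'];S=camera("side");T=camera("top")
F=[(r,(255,255,0)) for r in frame(.5281,.3045,.155)]
TR=[(r,(0,0,255)) for r in tray(p[0],p[1],.155,p[2]-.0483)]
out=np.zeros((600,800,3),np.uint8)
a=panel(S,cv2.imread("pics/side0.png"),290,155,370,205,5,F);out[:250,:400]=a
b=panel(T,cv2.imread("pics/top0.png"),128,132,186,208,6,F);out[:456,410:410+348]=b
d=panel(S,S["frame"][:,:,::-1],290,140,370,208,5,TR+F[:1]);out[255:595,:400]=d
cv2.imwrite("pics/c7.png",out)
E
```

```text
[0.52764 0.3043  0.09541] [-0.005 -0.034 -0.022] [ 0.52  0.32 -3.06] 1.7269882019332314
```

View pics/c7.png

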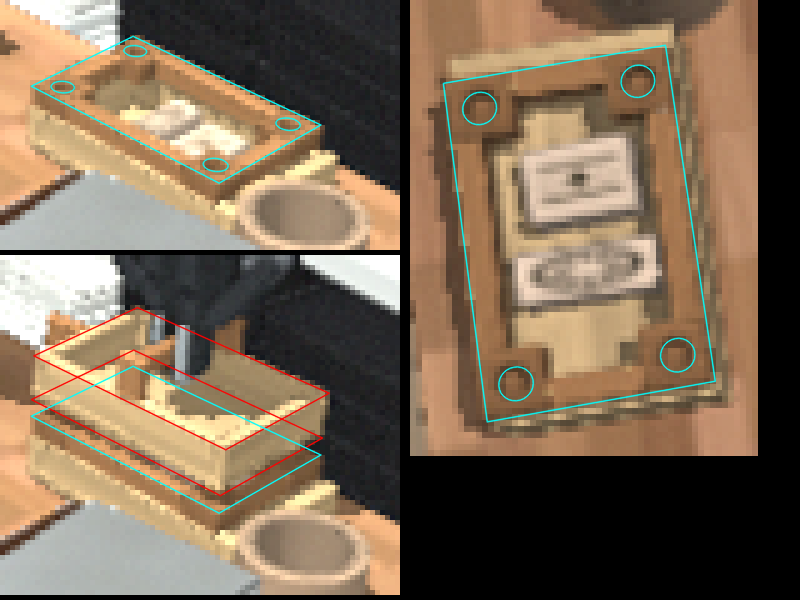

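The overlays of the measured frame (cyan) and the computed tray (red) fit all three views within about 1.5 mm, so the fit has to be felt for. I do light hops around the estimate and stop if it drops.

```bash
cat > chk.py <<'E'
from workcell import *
import sys
o=get_obs();print(round(o['clock'],2),o['position'].round(4),o['ft_force'].round(1),o['torque'].round(2));sys.exit(o['position'][2]<.0924)
E
python3 -m inch '[{"slide":[-0.0016,0.0005,0],"yaw":0},{"slide":[-0.0016,0.0005,-0.002],"yaw":0},{"slide":[-0.0016,0.0005,-0.004],"yaw":0},{"slide":[-0.0016,0.0005,-0.004],"yaw":0}]' >/dev/null; python3 chk.py || exit
python3 -m inch '[{"slide":[0,0,0.004],"yaw":0},{"slide":[0.0012,-0.002,0.004],"yaw":0},{"slide":[0.0012,-0.002,0.002],"yaw":0},{"slide":[0.0012,-0.002,0],"yaw":0},{"slide":[0.0012,-0.002,0],"yaw":0}]' >/dev/null; python3 chk.py || exit
python3 -m inch '[{"slide":[0,0,0.004],"yaw":0},{"slide":[0.0024,0,0.004],"yaw":0},{"slide":[0.0024,0,0.002],"yaw":0},{"slide":[0.0024,0,0],"yaw":0},{"slide":[0.0024,0,0],"yaw":0}]' >/dev/null; python3 chk.py || exit
python3 -m inch '[{"slide":[0,0,0.004],"yaw":0},{"slide":[0.0011,0.002,0.004],"yaw":0},{"slide":[0.0011,0.002,0.002],"yaw":0},{"slide":[0.0011,0.002,0],"yaw":0},{"slide":[0.0011,0.002,0],"yaw":0}]' >/dev/null; python3 chk.py || exit
python3 -m inch '[{"slide":[0,0,0.004],"yaw":0},{"slide":[-0.0011,0.002,0.004],"yaw":0},{"slide":[-0.0011,0.002,0.002],"yaw":0},{"slide":[-0.0011,0.002,0],"yaw":0},{"slide":[-0.0011,0.002,0],"yaw":0}]' >/dev/null; python3 chk.py || exit
python3 -m inch '[{"slide":[0,0,0.004],"yaw":0},{"slide":[-0.0024,0,0.004],"yaw":0},{"slide":[-0.0024,0,0.002],"yaw":0},{"slide":[-0.0024,0,0],"yaw":0},{"slide":[-0.0024,0,0],"yaw":0}]' >/dev/null; python3 chk.py || exit
```

```text
14.42 [0.5263 0.3053 0.0933] [-4.6 -2.   7.7] [-0.49  0.81 -0.01]False
```

The check script's exit code was wrong (numpy bool). I fix it and continue.

```bash
sed -i "s/sys.exit(\(.*\))$/sys.exit(int(\1))/" chk.py
python3 -m inch '[{"slide":[0,0,0.004],"yaw":0},{"slide":[0.0012,-0.0025,0.004],"yaw":0},{"slide":[0.0012,-0.0025,0.002],"yaw":0},{"slide":[0.0012,-0.0025,0],"yaw":0},{"slide":[0.0012,-0.0025,0],"yaw":0}]' >/dev/null; python3 chk.py || exit
python3 -m inch '[{"slide":[0,0,0.004],"yaw":0},{"slide":[0.0024,0,0.004],"yaw":0},{"slide":[0.0024,0,0.002],"yaw":0},{"slide":[0.0024,0,0],"yaw":0},{"slide":[0.0024,0,0],"yaw":0}]' >/dev/null; python3 chk.py || exit
python3 -m inch '[{"slide":[0,0,0.004],"yaw":0},{"slide":[0.0011,0.002,0.004],"yaw":0},{"slide":[0.0011,0.002,0.002],"yaw":0},{"slide":[0.0011,0.002,0],"yaw":0},{"slide":[0.0011,0.002,0],"yaw":0}]' >/dev/null; python3 chk.py || exit
python3 -m inch '[{"slide":[0,0,0.004],"yaw":0},{"slide":[-0.0011,0.002,0.004],"yaw":0},{"slide":[-0.0011,0.002,0.002],"yaw":0},{"slide":[-0.0011,0.002,0],"yaw":0},{"slide":[-0.0011,0.002,0],"yaw":0}]' >/dev/null; python3 chk.py || exit
python3 -m inch '[{"slide":[0,0,0.004],"yaw":0},{"slide":[-0.0024,0,0.004],"yaw":0},{"slide":[-0.0024,0,0.002],"yaw":0},{"slide":[-0.0024,0,0],"yaw":0},{"slide":[-0.0024,0,0],"yaw":0}]' >/dev/null; python3 chk.py || exit
```

```text
14.83 [0.5282 0.3022 0.0932] [-2.8 -4.6  8.9] [-0.84  0.5   0.01]
15.25 [0.5302 0.3025 0.0917] [ 2.5  0.9 -5.1] [ 0.24 -0.64 -0.14]
```

The tray dropped in at (0.5302, 0.3025). I lower it gently.

```bash
python3 -m inch '[{"slide":[0,0,-0.001],"yaw":0},{"slide":[0,0,-0.002],"yaw":0},{"slide":[0,0,-0.002],"yaw":0}]' >/dev/null; python3 chk.py; python3 s.py
```

```text
15.5 [0.5303 0.3025 0.0902] [ 3.1  1.1 -3.7] [ 0.29 -0.8  -0.21]
[0.53027 0.30255 0.09017] [ 0.29  -0.797 -0.213] [ 3.07  1.09 -3.67] 1.7267957830260106
```

```bash
python3 -m inch '[{"slide":[0.0004,0.0002,-0.001],"yaw":-0.006},{"slide":[0.0004,0.0002,-0.002],"yaw":-0.006},{"slide":[0.0004,0.0002,-0.003],"yaw":-0.006},{"slide":[0.0004,0.0002,-0.003],"yaw":-0.006}]' >/dev/null; python3 chk.py; python3 s.py
```

```text
15.83 [0.5303 0.3026 0.087 ] [ 1.8  0.4 -3.5] [ 0.05 -0.48 -0.09]
[0.53027 0.30264 0.08702] [ 0.051 -0.483 -0.095] [ 1.79  0.44 -3.54] 1.7210449501129816
```

```bash
python3 -m inch '[{"slide":[0.0003,0,-0.001],"yaw":-0.004},{"slide":[0.0003,0,-0.002],"yaw":-0.004},{"slide":[0.0003,0,-0.003],"yaw":-0.004},{"slide":[0.0003,0,-0.0037],"yaw":-0.004},{"slide":[0.0003,0,-0.0037],"yaw":-0.004}]' >/dev/null; python3 chk.py; python3 s.py
```

```text
16.25 [0.5305 0.3027 0.0843] [-2.7 -2.6  5.9] [-0.61  0.66 -0.  ]
[0.53052 0.30274 0.08431] [-0.606  0.664 -0.004] [-2.66 -2.65  5.87] 1.717076560103982
```

It is home: TCP z is 0.0843, as predicted, with light contact. I release and rise.

```bash
python3 -m inch '[{"slide":[0,0,0.001],"yaw":0},{"slide":[0,0,0.001],"yaw":0},{"slide":[0,0,0.001],"yaw":0},{"slide":[0,0,0.001],"yaw":0},{"slide":[0,0,0.001],"yaw":0},{"slide":[0,0,0.001],"yaw":0},{"slide":[0,0,0.001],"yaw":0}]' 120 
python3 -m inch '[{"slide":[0,0,0.02],"yaw":0},{"slide":[0,0,0.05],"yaw":0},{"slide":[0,0,0.08],"yaw":0},{"slide":[0,0,0.12],"yaw":0},{"slide":[-0.05,-0.25,0.16],"yaw":0},{"slide":[-0.05,-0.25,0.16],"yaw":0},{"slide":[-0.05,-0.25,0.16],"yaw":0},{"slide":[-0.05,-0.25,0.16],"yaw":0},{"slide":[-0.05,-0.25,0.16],"yaw":0},{"slide":[-0.05,-0.25,0.16],"yaw":0},{"slide":[-0.05,-0.25,0.16],"yaw":0},{"slide":[-0.05,-0.25,0.16],"yaw":0},{"slide":[-0.05,-0.25,0.16],"yaw":0}]'
python3 - <<'E'
from ov import *
S=camera("side");T=camera("top")
F=[(r,(0,0,255)) for r in tray(.5305,.3027,.147,.036)]
out=np.zeros((460,800,3),np.uint8)
out[:400,:400]=panel(S,S["frame"][:,:,::-1],285,130,365,210,5,[])
out[:456,410:410+348]=panel(T,T["frame"][:,:,::-1],128,132,186,208,6,F[1:])
cv2.imwrite("pics/c8.png",out)
E
```

```text
clock: 16.83
position: [0.5307, 0.3028, 0.0846]
ee_rot: [0.654, 0.757, 0.0, -0.0]
ft_force: [0.3, -0.2, 0.8]
grip_width: 0.528
grasp_force: 0.0
clock: 17.92
position: [0.4807, 0.0526, 0.2449]
ee_rot: [0.654, 0.756, 0.0, 0.0]
ft_force: [-0.4, -0.4, -0.2]
grip_width: 0.529
grasp_force: 0.0
```

View pics/c8.png

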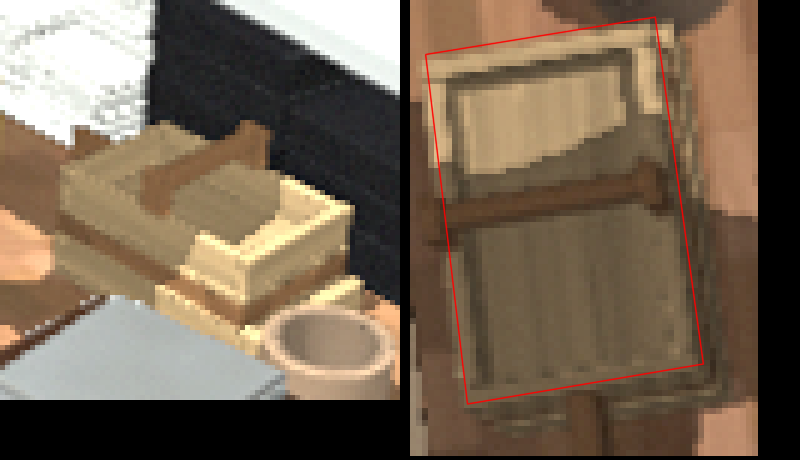

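The tray sits flush on the frame with no gap in the side view at (60–350, 220–310), and the outline matches in the top view. The tape roll is undisturbed. I hand in.

```bash
python3 -c "
from workcell import *;print(hand_in())"
```

```text
the job is handed in; nothing more can be done
None
```

The wooden tray is out of the rack and sits flush on the stamp tray with all four lugs in their sockets; the gripper has let go, and the job was handed in at about 18 s.

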